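# Roll the ferrule rod into the sander's sprung cradle

### The arm

A 6-joint arm with a two-finger parallel gripper is mounted at the origin on the work surface. World frame = base frame: x ahead of the robot, y to its left, z up, the work surface at z = 0. Lengths are in m, angles in rad, forces in N, time in s.
With the tool pointing down it reaches from about 0.225 to 0.875 m from the base axis. Payload 3.4 kg.
Tool frame: the origin (TCP) lies on the centre line of the jaws, within the pads' length; the fingertips stand 19 mm ahead of it and the grasp point (between the pads) is the TCP; z points along the fingers, y is the line along which they close (so a half turn about z gives the same grasp; the last joint's range is limited). The gripper opens to 85 mm and grips with 20 to 120 N. Pads are 22 mm wide; open, the fingers measure 114 mm over their backs; the gripper's body (76 mm by 85 mm) begins 54 mm behind the grasp point. The pads swing forward as they close: fully open they stand 13 mm farther back than shut.
Start: joints at [1.12, 0.276, 1.505, -0, 1.361, -0.121], TCP at [0.186, 0.544, 0.25] pointing down, gripper open.
Joint ranges: [-2.89, 2.89], [-0.75, 2.08], [0.22, 2.7], [-1.18, 4.32], [0.11, 2.71], [-2.7, 2.7]. Speed limits (rad/s): [2.57, 2.57, 3.14, 3.14, 3.14, 3.14].

### API

Orientations are given as a unit quaternion [x, y, z, w].
In Python, from cell import get_obs, snapshot, job_done gives the robot as it stands.
- The arm moves only by the tool play_rows, never from a script. Its argument "rows" is a list that holds one entry, the list of rows, each a list of 7 numbers: the shift along the tool's x, y, z in m, then the turn, a rotation vector about the tool's x, y, z in degrees, then the finger opening in m, from 0 to 0.0854. A call has exactly 5 rows; each row shifts and turns the commanded pose from where the row before left it, along the tool's axes as they then stand; what a row does not reach is not made up. A row lasts 1/8 s, in which the tool goes at most 62.5 mm and 10.7 degrees, less where a joint would pass 70% of its speed; a pose out of reach is approached as far as the arm can. A call is refused whole if a number of a shift passes 0.0625 or a number of a turn 10.7, either way. A call with a gripper value outside its range is refused whole. The fingers move at their own pace and stop on an object; the grip force is fixed at half the most. Time passes only in rows, so rows that do not move let the fingers close, or fill a call up. It gives the time, the measured TCP pose, the force, the opening and the grip force at its end, in the units of the state.
- get_obs(): the state, without advancing time (a new reading comes with each control period).
- snapshot(name): name is "side" or "top" or "wrist"; returns a dict with "image" (420x560x3 uint8, red, green, blue), "z_map" (420x560 float32, m along the optical axis (not along the pixel's ray), 0 where there is no reading), "K" (3x3 intrinsics, pixels), "origin" and "attitude" of the camera in the world; the wrist camera has in their place "hand_eye" (4x4, takes a point from camera to tool coordinates, whose origin is the TCP and whose axes are the flange's). Camera axes: x right, y down, z forward; pixel columns grow to the right and rows downward; lengths in m; the calibration is good to about 2 mm. A picture is of the moment at which its call begins: read the wrist's pose just before it.
- job_done(): hands the job in; it is judged then, once.
The state is a dict: "time_s": time; "joint_pos": joint angles; "dq": joint speeds; "joint_torque": joint torques, N m; "eef_pos": TCP position; "ee_rot": TCP orientation; "contact_force": force on the tool from outside, world axes, zero at the start; "ft_torque": the same for the moment, N m; "finger_gap": finger opening in m; "grip_force": force on a finger pad.
Only numpy, scipy, OpenCV 4.12 (cv2) and the standard library are available. Lean on these libraries where they do the work, as an engineer would, in place of code of your own. Each camera call takes 0.05 s, during which the arm holds its last target. There are 200 camera calls.

### The job

Roll the loose white ferrule rod along the green lane by pushing its side, without picking it up, up over the red lip and into the pocket of the sander's cradle, which may stand anywhere along its short slide. Bed it there by pressing it square against the sprung black pad with about 7 newtons for a second (well under 13 newtons at all times), then draw back so that it stays lying in the pocket. Leave everything else on the bench where it is.

Things in the scene. Friction and masses are not known exactly. Their poses are not given: they have to be found in the camera images.
- rod: the loose ferrule rod: polished white cylinder with a blue band near each end, 28 mm in diameter, 140 mm long, about 0.12 kg, slippery (friction about 0.3), rolls freely. Origin at its centre, its y axis is its long axis (x and z turn as it rolls). It starts lying across the lane, its centre 34 mm above the worktop.
- bed: the sander's fixed infeed bed: a flat dark wooden slab, top 20 mm above the worktop, with a green lane 170 mm wide along its middle. Origin at worktop height on the lane's centre line. The rod is rolled along the bed's +x axis; in its frame the slab reaches from x = -170 to +180 mm and y = -150 to +150 mm.
- stop: the sander head at the bed's +x end, with the sliding cradle it carries. Origin on the bed's top, over the bed's origin, axes as the bed's; fixed to the bed, it does NOT show where the cradle stands. The chrome head is a box 42 mm high, x = 135 to 177 mm, 200 mm wide. Low friction-locked cradle (45 N): bare metal ramp, red lip, pocket, black sprung pad; 120 mm wide, centred on y = 0.
- slide_near (a point): point on the lane where the foot of the cradle's ramp is when the cradle is nearest (x = 0 in stop). The cradle was left anywhere from here to slide_far; its place is not reported: find it by feel or by eye. From its foot along +x: ramp rising 6 mm over 28 mm, red lip 3 mm wide (28 to 31 mm), then the pocket, its floor 3 mm above the lane. Pushing the rod up takes 1 N, briefly up to 4 N at the lip.
- slide_far (a point): point on the lane where the foot of the ramp is when the cradle is farthest: 40 mm beyond slide_near along +x.
- pad_near (a point): centre of the free pad's face, 17 mm above the lane, when the cradle is nearest: 57 mm beyond the foot of the ramp; with the cradle farther it lies up to 40 mm farther along +x. Pad 110 mm wide, 29 mm high. Sprung: yields along +x, 2 N per mm from no load, end stop after 14 mm. In the pocket the rod has 3 mm play, centre 37 mm above the worktop; the lip keeps it from rolling out.
- shaper: bystander: brass tip shaper, a stepped round post 34 mm across and 36 mm high, standing loose on the bed beside the lane. Origin at its underside.
- burnisher: bystander: round black ebony burnishing block, 42 mm across, 28 mm high, standing loose on the bed on the other side of the lane. Origin at its underside.
- dish: bystander: round steel dish 76 mm across, 16 mm high, holding a stack of three tan layered tips (24 mm high), on the worktop. Origin at its underside.
- glue: bystander: small glue bottle with a red cap, 40 mm across, 90 mm high, on the worktop. Origin at its underside.
- chalk: bystander: blue chalk cube, 24 mm, on the worktop. Origin at its underside.
- driver: bystander: screwdriver lying on the worktop. Origin at its underside.
Not all that is in view belongs to the job. Of the things that look like the rod, the largest one is meant.

How it is judged:
On the way, in this order (a step that is already met when the one before it is completed fails the run):
1. the rod has been rolled (it has turned over about its own axis) (angle between rod's own z axis and vertical above 2.3 rad), for 0.02 s.
2. the rod lies square in the cradle's pocket and is pressed against the pad with 4 to 13 N for half a second (height (world z) of rod between 0.0354 and 0.0386 m and angle between the y axis of rod and the y axis of stop, either way round below 0.07 rad and contact force between rod and stop between 4 and 13 N), for 0.5 s.
At the end, for the whole second after the job is handed in: the rod lies at rest in the cradle's pocket, carried by the cradle between the lip and the pad (centre 35.4 to 38.6 mm above the worktop), square to it within 0.07 rad and centred within 40 mm, and nothing touches it but the cradle (height (world z) of rod between 0.0354 and 0.0386 m and angle between the y axis of rod and the y axis of stop, either way round below 0.07 rad and contact force between rod and stop above 0.5 N and contact force between rod and the fingers below 0.05 N and y of rod in the frame of stop between -0.04 and 0.04 m and linear speed of rod below 0.01 m/s).
It fails at once if the rod is pressed against the cradle or head with more than 14 N (overrun) (contact force between rod and stop above 14 N).
It fails at once if the rod is lifted (its centre more than 55 mm above the worktop) or knocked off the bed (below 25 mm) (height (world z) of rod above 0.055 m or height (world z) of rod below 0.025 m).
It fails at once if another thing on the bench is moved by more than 20 mm (distance of any of shaper, burnisher, dish, glue, chalk, driver from where it was at the start of the episode above 0.02 m).
It also fails if it takes over 53 s, if anything falls off the work surface, if the arm or the gripper's body presses on something with over 40 N, if the wrist force passes 120 N, or if a joint passes its speed limit or range.

## Working session

There is one attempt and no reset: what is moved stays moved. The work goes in short steps, Python scripts to look and compute and a tool call to move; the robot and the scene stay as the last step left them, time stands still between calls to the robot, and variables do not carry over. Pictures are saved under pics/ and viewed, at most 10 in all, crops included, and the job is handed in when it is done.

Besides the shell and the picture viewer there is one more tool, called after ">>>" by a JSON object that holds its "fn" and its "kwargs", one argument or row to a line. play_rows: Moves the arm, as the interface text tells. Its arguments: {"type":"object","properties":{"rows":{"type":"array","items":{"type":"array","items":{"type":"array","items":{"type":"number"}}}}},"required":["rows"]}

```bash
mkdir -p pics
cat > h.py <<'E'
import numpy as np, cv2
from scipy.spatial.transform import Rotation as R
from cell import get_obs, snapshot, job_done
def shot(n,f):
    o=get_obs(); s=snapshot(n); cv2.imwrite(f'pics/{f}.png',s['image'][:,:,::-1]); 
    np.savez(f'{f}.npz',**{k:np.array(v) for k,v in s.items()},eef=o['eef_pos'],rot=o['ee_rot']); return s
def cloud(s):
    K=np.array(s['K']); z=s['z_map']; v,u=np.indices(z.shape)
    p=np.stack([(u-K[0,2])/K[0,0]*z,(v-K[1,2])/K[1,1]*z,z],-1)
    if 'hand_eye' in s:
        H=s['hand_eye'];p=p@H[:3,:3].T+H[:3,3]; return p@R.from_quat(s['rot']).as_matrix().T+s['eef']
    a=np.array(s['attitude']); A=a if a.shape==(3,3) else R.from_quat(a).as_matrix()
    return p@A.T+np.array(s['origin'])
E
python3 - <<'E'
from h import *
o=get_obs();print(o)
for n in('top','side'):
    s=shot(n,n+'0');print(s['origin'],s['attitude'])
E
```

```text
{'time_s': 0.0, 'joint_pos': array([ 1.12002421e+00,  2.76616858e-01,  1.50616771e+00,  1.87144622e-05,
        1.36069304e+00, -1.20995905e-01]), 'dq': array([ 0.00255029, -0.00066737,  0.00141515, -0.00099232,  0.00041719,
       -0.00090901]), 'joint_torque': array([-1.61758158e-03, -4.16788995e+01, -2.45797920e+01, -5.04945765e-04,
        1.13681317e-02, -2.04887976e-05]), 'eef_pos': array([0.18597803, 0.54355882, 0.24941344]), 'ee_rot': array([ 1.64143815e-01,  9.86435968e-01, -9.01646448e-04, -2.74562800e-04]), 'contact_force': array([ 0.67396639, -0.51494922,  0.59252604]), 'ft_torque': array([ 0.01970829, -0.00304765, -0.01517019]), 'grip_force': 0.0, 'finger_gap': 0.08537307312165085}
[ 0.32840002 -0.02141006  1.36895158] [ 0.70447184 -0.70335662  0.06221635 -0.07167998]
[ 0.52546106 -0.83390218  0.72734603] [ 0.89714181 -0.01493637  0.01210292 -0.44132414]
```

View pics/top0.png

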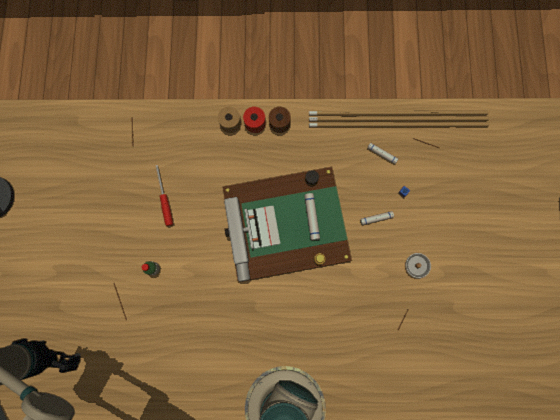

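View pics/side0.png

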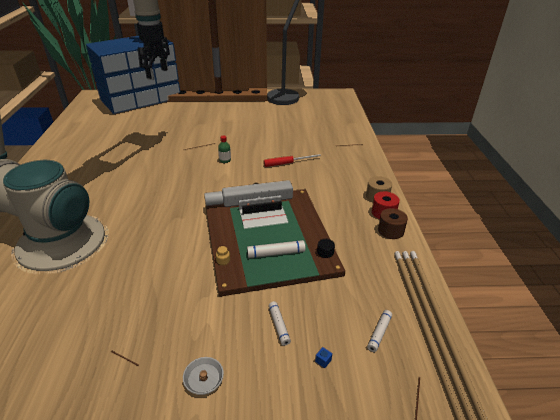

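The top view shows the rod at (313,217), the bed about (287,225) with the head at its left (237,238), the cradle at u 248–280, the burnisher at (312,178) and the shaper at (320,258).

Run:
```python
from h import *
s=dict(np.load('top0.npz')); p=cloud(s); im=s['image'].astype(int); v,u=np.indices(u_:=s['z_map'].shape)
reg=(u>215)&(u<360)&(v>160)&(v<290)
z=p[...,2]; print('table z',np.median(z[300:340,300:400]))
m=reg&(z>0.012)
r=cv2.minAreaRect(p[m][:,:2].astype(np.float32)); print('bed',r, cv2.boxPoints(r))
hsv=cv2.cvtColor(s['image'],cv2.COLOR_RGB2HSV)
g=reg&(hsv[...,0]>60)&(hsv[...,0]<95)&(hsv[...,1]>90)&(abs(z-.02)<.006)
r=cv2.minAreaRect(p[g][:,:2].astype(np.float32)); print('lane',r, np.median(z[g]))
m=reg&(u>303)&(u<323)&(v>190)&(v<245)&(z>.035)&(im.sum(-1)>200)
q=p[m]; c=q.mean(0); print('rod',c,m.sum(),q[:,2].max()); rr=cv2.minAreaRect(q[:,:2].astype(np.float32));print(rr); 
w=np.linalg.svd(q[:,:2]-c[:2])[2][0];print('axis',w)
m=reg&(z>.052)&(u<260); q=p[m];print('head',cv2.minAreaRect(q[:,:2].astype(np.float32)),np.linalg.svd(q[:,:2]-q.mean(0)[:2])[2][0])
for n,(a,b) in dict(shaper=(320,258),burn=(312,178)).items():print(n,p[b,a])
c=cv2.resize(s['image'][160:290,215:360],None,fx=5,fy=4.6,interpolation=cv2.INTER_CUBIC)
cv2.imwrite('pics/crop.png',c[:,:,::-1])
```

```text
table z -0.00023795032149720452
bed ((0.5082492828369141, -0.002591654658317566), (0.3604072630405426, 0.3606691360473633), 10.747944831848145) [[ 0.29757658  0.14097336]
 [ 0.36483732 -0.2133686 ]
 [ 0.718922   -0.14615667]
 [ 0.6516613   0.20818529]]
lane ((0.5423053503036499, -0.02471660077571869), (0.16707995533943176, 0.29504919052124023), 10.679319381713867) 0.020226486199745097
rod [ 0.55352167 -0.08081762  0.04785236] 414 1.3689515768484055
((0.47474610805511475, -0.07032644003629684), (0.0585489459335804, 0.30300480127334595), 82.45407104492188)
axis [-0.99412818 -0.10820892]
head ((0.453903466463089, 0.10686475038528442), (0.3366513252258301, 0.1244509220123291), 25.337671279907227) [0.96001549 0.27994687]
shaper [ 0.42728126 -0.10317133  0.05286649]
burn [ 0.67067254 -0.08173604  0.05009857]
```

View pics/crop.png

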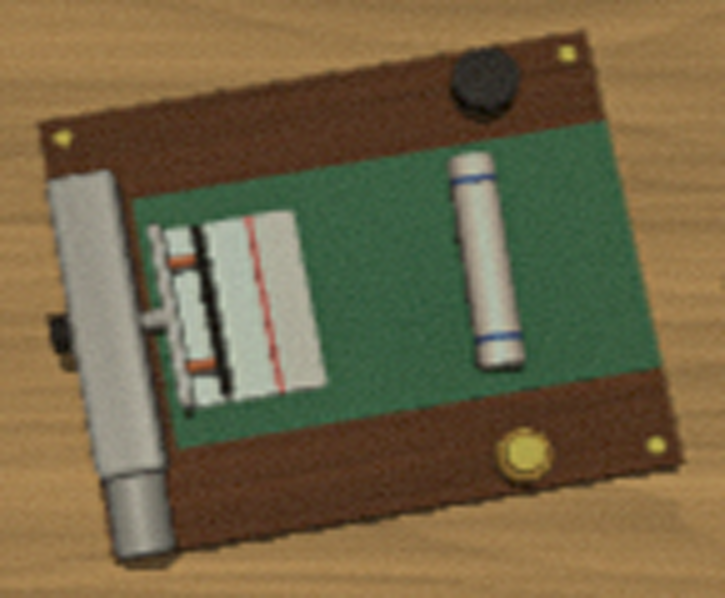

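```bash
cat >> h.py <<'E'
def ray(s,u,v,z):
    K=np.array(s['K']); d=R.from_quat(s['attitude']).as_matrix()@np.array([(u-K[0,2])/K[0,0],(v-K[1,2])/K[1,1],1]); o=np.array(s['origin']); return o+d*(z-o[2])/d[2]
th=np.deg2rad(100.68); BX=np.array([np.cos(th),np.sin(th)]); BY=np.array([-np.sin(th),np.cos(th)]); O=np.array([.5381,-.0026])
def bed(p): d=np.asarray(p)[:2]-O; return np.round(np.array([d@BX,d@BY])*1000,1)
def goal(bx,by,z):
    "steps in tool axes to bed(mm) pose, tool y along bed y"
    o=get_obs(); M=R.from_quat(o['ee_rot']).as_matrix()
    t=np.r_[O+BX*bx/1e3+BY*by/1e3,z]
    G=min((R.from_matrix(np.c_[np.r_[sg*BX,0],np.r_[-sg*BY,0],[0,0,-1]]) for sg in(1,-1)),key=lambda g:(R.from_matrix(M.T)*g).magnitude())
    print('bed now',bed(o['eef_pos']),'z',o['eef_pos'][2],'shift',M.T@(t-o['eef_pos']),'turn',(R.from_matrix(M.T)*G).as_rotvec(degrees=True), 'F bed',o['contact_force'][:2]@BX,o['contact_force'][:2]@BY,o['contact_force'][2],'toolx.bx',M[:2,0]@BX,'t',o['time_s'],'q6',o['joint_pos'][5])
E
python3 - <<'E'
from h import *
s=dict(np.load('top0.npz'))
C=lambda x,y,z: bed(ray(s,215+x/5,160+y/4.6,z))
for n,a in dict(foot=(309,297,.02),footT=(293,210,.02),footB=(326,384,.02),lip=(265,302,.026),lipT=(249,217,.026),lipB=(281,390,.026),padtop=(217,310,.049),bedTR=(586,32,.02),bedBR=(682,462,.02),bedTL=(40,122,.02),lane_tr=(604,122,.02),lane_br=(660,368,.02),rodT=(473,157,.034),rodB=(501,365,.034),shaper=(525,453,.056),burn=(486,80,.048)).items(): print(n,C(*a))
goal(-130,0,.25)
E
```

```text
foot [29.1  1.2]
footT [ 28.3 -58.7]
footB [29.3 60.2]
lip [56.1  0.5]
lipT [ 55.7 -57.8]
lipB [56.8 59.8]
padtop [84.6  3.9]
bedTR [-174.2 -146.3]
bedBR [-172.1  150. ]
bedTL [ 172.7 -147.7]
lane_tr [-172.5  -82.5]
lane_br [-172.    87.1]
rodT [-86.7 -70.9]
rodB [-76.5  68.9]
shaper [-77.8 129.1]
burn [-103.5 -117.9]
bed now [602.  244.8] z 0.24955828362589091 shift [-5.74171428e-01 -5.15819376e-01  2.61408051e-04] turn [-8.78296912e-02  3.76324836e-02  6.04233274e+01] F bed 0.056892055533628846 0.19587741481446286 0.21694838681324402 toolx.bx 0.4935877419700788 t 0.1 q6 -0.12097183141358539
```

>>> {"fn": "play_rows", "kwargs": {
  "rows": [
    [[-0.038,-0.034,0,0,0,0,0.085],[-0.038,-0.034,0,0,0,0,0.085],[-0.038,-0.034,0,0,0,0,0.085],[-0.038,-0.034,0,0,0,0,0.085],[-0.038,-0.034,0,0,0,0,0.085]]
  ]
}}

```text
time_s: 0.72
eef_pos: [0.3113, 0.3201, 0.25]
ee_rot: [0.164, 0.986, -0.0, 0.0]
contact_force: [1.2, 0.4, 0.8]
finger_gap: 0.0848
grip_force: 0.0
```

>>> {"fn": "play_rows", "kwargs": {
  "rows": [
    [[-0.038,-0.034,0,0,0,0,0.085],[-0.038,-0.034,0,0,0,0,0.085],[-0.038,-0.034,0,0,0,0,0.085],[-0.038,-0.034,0,0,0,0,0.085],[-0.038,-0.034,0,0,0,0,0.085]]
  ]
}}

```text
time_s: 1.35
eef_pos: [0.436, 0.0977, 0.2501]
ee_rot: [0.164, 0.986, 0.0, -0.0]
contact_force: [0.1, 0.2, 1.2]
finger_gap: 0.0852
grip_force: 0.0
```

>>> {"fn": "play_rows", "kwargs": {
  "rows": [
    [[-0.038,-0.034,0,0,0,0,0.085],[-0.038,-0.034,0,0,0,0,0.085],[-0.038,-0.034,0,0,0,0,0.085],[-0.038,-0.034,0,0,0,0,0.085],[-0.038,-0.034,0,0,0,0,0.085]]
  ]
}}

```text
time_s: 1.98
eef_pos: [0.5608, -0.1246, 0.2498]
ee_rot: [0.164, 0.986, 0.0, -0.0]
contact_force: [0.6, -0.5, 0.5]
finger_gap: 0.0849
grip_force: 0.0
```

>>> {"fn": "play_rows", "kwargs": {
  "rows": [
    [[0,0,0,0,0,10,0.085],[0,0,0,0,0,10,0.085],[0,0,0,0,0,10,0.085],[0,0,0,0,0,10,0.085],[0,0,0,0,0,10,0.085]]
  ]
}}

```text
time_s: 2.6
eef_pos: [0.56, -0.123, 0.2497]
ee_rot: [0.568, 0.823, -0.0, -0.001]
contact_force: [-0.3, 0.7, 0.6]
finger_gap: 0.0854
grip_force: 0.0
```

Run:
```python
from h import *
goal(-135,0,.15)
s=shot('wrist','w1'); s=dict(np.load('w1.npz'))
p=cloud(s); print(s['hand_eye'])
```

```text
bed now [-122.4    0.8] z 0.24971265369130588 shift [-0.01263538 -0.00137764  0.09970323] turn [-0.05490242 -0.04401522 10.09016845] F bed 0.7241346281613237 0.1686333454570663 0.6350576165027658 toolx.bx 0.98453296480495 t 2.6 q6 -0.7001107294916815
[[-1.03629733e-03 -9.47934177e-01 -3.18464634e-01  8.17313017e-02]
 [ 9.99998896e-01 -6.43047783e-04 -1.33995795e-03  9.45640982e-04]
 [ 1.06540396e-03 -3.18465670e-01  9.47933796e-01 -1.23530125e-01]
 [ 0.00000000e+00  0.00000000e+00  0.00000000e+00  1.00000000e+00]]
```

View pics/w1.png

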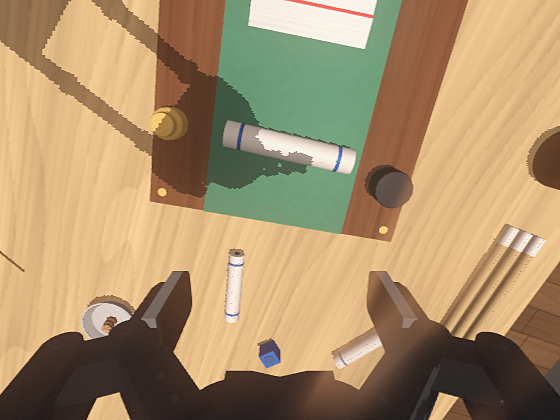

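The wrist view shows the rod across the lane (225–355, 120–170), both open fingers behind it, and the ramp and red lip ahead at the top. Nothing stands in the way.

Run:
```python
from h import *
s=dict(np.load('w1.npz'));K=s['K'];z=s['z_map'];v,u=np.indices(z.shape)
p=np.stack([(u-K[0,2])/K[0,0]*z,(v-K[1,2])/K[1,1]*z,z],-1);H=s['hand_eye'];t=p@H[:3,:3].T+H[:3,3]
m=(z>0)&(t[...,2]<.06); q=t[m]
for sg in(1,-1):
    a=q[(q[:,1]*sg>0)&(q[:,2]>-.03)]; print(len(a),'tip z',np.percentile(a[:,2],[90,99,100]),'x',np.percentile(a[:,0],[0,1,50,99,100]),'|y|',np.percentile(abs(a[:,1]),[1,50,99]))
    b=a[a[:,2]>np.percentile(a[:,2],99)-.01]; print('near tip x',b[:,0].min(),b[:,0].max(),'y',b[:,1].min(),b[:,1].max())
w=cloud(s); 
k=(w[...,2]>.028)&(w[...,2]<.06); im=s['image']
for n,(a,b,c,d) in dict(rod=(215,365,110,180)).items():
    mm=np.zeros_like(k);mm[c:d,a:b]=1;mm&=k;mm[:, 365:]=0;qq=w[mm];r=cv2.minAreaRect(np.array([bed(x) for x in qq],np.float32));print(r,qq[:,2].max())
ys=[(310,12,.026),(316,37,.02)]
goal(-135,0,.15)
```

```text
2466 tip z [-0.00095551  0.00479354  0.00663775] x [-0.01188601 -0.01071865  0.00670217  0.01139293  0.01185037] |y| [0.0426238  0.04330006 0.05633489]
near tip x -0.011622063999416926 0.011695945517770104 y 0.04249178437273628 0.05691061658622397
2456 tip z [-0.00096932  0.00495593  0.00721161] x [-0.01157967 -0.01061698  0.00674875  0.01151926  0.01182373] |y| [0.04150781 0.0421942  0.05522216]
near tip x -0.01155706525646659 0.011747814627425038 y -0.0553705152269019 -0.04154536890208329
((-79.95616149902344, -2.7230987548828125), (139.7638397216797, 28.06374168395996), 87.11736297607422) 0.05021246106759758
bed now [-122.4    0.7] z 0.24974882850815963 shift [-0.01264185 -0.00136785  0.09973999] turn [-0.05042862 -0.04125073  9.89649679] F bed 0.1285598466858149 0.19017368059879833 0.4772271526855259 toolx.bx 0.9851195795826542 t 2.65 q6 -0.6966981465161481
```

>>> {"fn": "play_rows", "kwargs": {
  "rows": [
    [[-0.012,0,0,0,0,10,0.085],[0,0,0.03,0,0,0,0.085],[0,0,0.03,0,0,0,0.085],[0,0,0.03,0,0,0,0.085],[0,0,0.01,0,0,0,0.085]]
  ]
}}

```text
time_s: 3.28
eef_pos: [0.5633, -0.1338, 0.1481]
ee_rot: [0.635, 0.773, -0.001, -0.002]
contact_force: [-0.2, -0.2, 0.3]
finger_gap: 0.0853
grip_force: 0.0
```

>>> {"fn": "play_rows", "kwargs": {
  "rows": [
    [[0,0,0.025,0,0,0,0.085],[0,0,0.025,0,0,0,0.085],[0,0,0.025,0,0,0,0.085],[0,0,0.025,0,0,0,0.085],[0,0,0.005,0,0,0,0.085]]
  ]
}}

```text
time_s: 3.9
eef_pos: [0.5641, -0.134, 0.0444]
ee_rot: [0.635, 0.772, -0.0, -0.001]
contact_force: [-0.1, -0.1, -0.6]
finger_gap: 0.085
grip_force: 0.0
```

Run:
```python
from h import *
goal(-110,-2,.037)
```

```text
bed now [-134.    -1.2] z 0.044370537373865114 shift [0.02397225 0.00103242 0.00739966] turn [-0.10953444 -0.07381217  0.47585695] F bed -0.07990463464390002 0.12819097343450256 -0.6372479568468116 toolx.bx 0.9999646816453386 t 3.9 q6 -0.548157914644766
```

>>> {"fn": "play_rows", "kwargs": {
  "rows": [
    [[0,0,0.006,0,0,0.4,0.085],[0.005,0.0005,0,0,0,0,0.085],[0.005,0.0005,0,0,0,0,0.085],[0.005,0,0,0,0,0,0.085],[0.005,0,0,0,0,0,0.085]]
  ]
}}

```text
time_s: 4.53
eef_pos: [0.562, -0.114, 0.0397]
ee_rot: [0.638, 0.77, 0.0, 0.0]
contact_force: [-0.0, -0.1, 0.7]
finger_gap: 0.085
grip_force: 0.0
```

>>> {"fn": "play_rows", "kwargs": {
  "rows": [
    [[0.004,0,0,0,0,0,0.085],[0.003,0,0,0,0,0,0.085],[0.003,0,0,0,0,0,0.085],[0.003,0,0,0,0,0,0.085],[0.003,0,0,0,0,0,0.085]]
  ]
}}

```text
time_s: 5.15
eef_pos: [0.559, -0.0985, 0.0393]
ee_rot: [0.638, 0.77, 0.0, 0.0]
contact_force: [0.2, -0.0, -0.1]
finger_gap: 0.0849
grip_force: 0.0
```

```bash
cat >> h.py <<'E'
def rodloc(name,hint,top=False):
    s=shot('wrist',name); s=dict(np.load(name+'.npz')); w=cloud(s); hs=cv2.cvtColor(s['image'],cv2.COLOR_RGB2HSV)
    d=w[...,:2]-O; b=np.stack([d@BX,d@BY],-1)*1e3
    k=(w[...,2]>.033)&(w[...,2]<.058)&(abs(b[...,0]-hint)<26)&(abs(b[...,1])<90)
    if k.sum()<30: print('few',k.sum());return
    q=b[k].astype(np.float32); r=cv2.minAreaRect(q); print('rod',r,k.sum(),'z',np.percentile(w[...,2][k],[5,99]))
    zz=w[...,2][k]; 
    bins=[(y,q[(abs(q[:,1]-y)<8)]) for y in(-55,-30,0,30,55)]
    print('x of top by y',[(y,round(float(np.median(q[(abs(q[:,1]-y)<8)&(zz>np.percentile(zz,75))][:,0])),1)) for y,_ in bins])
E
python3 - <<'E'
from h import *
goal(50,-2,.037); rodloc('w2',-75)
E
```

```text
bed now [-98.1  -2.7] z 0.039279393870365796 shift [ 0.14814929 -0.0006685   0.00228801] turn [ 0.00508463 -0.00335771  0.02194392] F bed -0.05154820573000615 -0.1690294219377954 -0.06731773881723799 toolx.bx 0.9999999249408055 t 5.15 q6 -0.48400127535887444
rod ((-79.72293090820312, -3.0295944213867188), (140.68460083007812, 46.24857711791992), 87.45654296875) 22737 z [0.03654507 0.05622167]
x of top by y [(-55, -76.0), (-30, -72.1), (0, -70.5), (30, -69.4), (55, -69.0)]
```

View pics/w2.png

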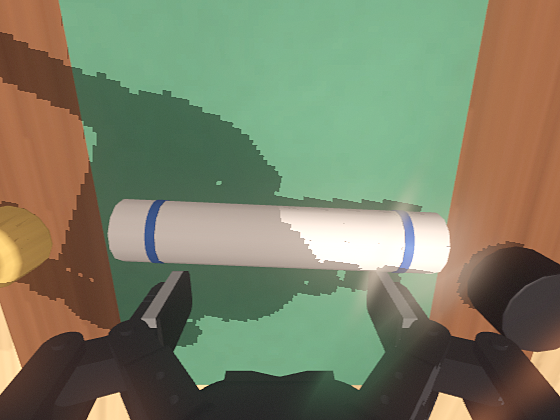

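The rod lies almost square at (110–450, 200–270), with the right finger about to touch first. I'll lower 2 mm and roll it at a steady speed.

>>> {"fn": "play_rows", "kwargs": {
  "rows": [
    [[0.003,0,0.002,0,0,0,0.085],[0.003,0,0,0,0,0,0.085],[0.003,0,0,0,0,0,0.085],[0.004,0,0,0,0,0,0.085],[0.004,0,0,0,0,0,0.085]]
  ]
}}

```text
time_s: 5.82
eef_pos: [0.5558, -0.0817, 0.0373]
ee_rot: [0.638, 0.77, 0.0, -0.0]
contact_force: [0.0, 0.0, 0.7]
finger_gap: 0.085
grip_force: 0.0
```

>>> {"fn": "play_rows", "kwargs": {
  "rows": [
    [[0.004,0,0,0,0,0,0.085],[0.004,0,0,0,0,0,0.085],[0.004,0,0,0,0,0,0.085],[0.004,0,0,0,0,0,0.085],[0.004,0,0,0,0,0,0.085]]
  ]
}}

```text
time_s: 6.45
eef_pos: [0.552, -0.0621, 0.0373]
ee_rot: [0.638, 0.77, 0.0, -0.0]
contact_force: [0.6, 0.0, 0.3]
finger_gap: 0.0847
grip_force: 0.0
```

>>> {"fn": "play_rows", "kwargs": {
  "rows": [
    [[0.004,0,0,0,0,0,0.085],[0.004,0,0,0,0,0,0.085],[0.004,0,0,0,0,0,0.085],[0.004,0,0,0,0,0,0.085],[0.004,0,0,0,0,0,0.085]]
  ]
}}

```text
time_s: 7.08
eef_pos: [0.5484, -0.0424, 0.0373]
ee_rot: [0.638, 0.77, 0.0, 0.0]
contact_force: [-0.6, -0.8, 0.6]
finger_gap: 0.0847
grip_force: 0.0
```

Run:
```python
from h import *
goal(50,-2,.037); rodloc('w3',-15)
```

```text
bed now [-41.   -2.7] z 0.0372968750924655 shift [ 0.09103414 -0.00066607  0.00030338] turn [ 0.00537124 -0.00413662  0.02227351] F bed -0.6338255836562307 0.7422665553689873 0.6251357177589262 toolx.bx 0.999999921832001 t 7.075 q6 -0.3906731470843974
rod ((-21.27090835571289, -5.572898864746094), (140.84344482421875, 43.47690200805664), 87.39564514160156) 23187 z [0.03695012 0.05626782]
x of top by y [(-55, -18.4), (-30, -14.7), (0, -13.6), (30, -12.2), (55, -12.1)]
```

View pics/w3.png

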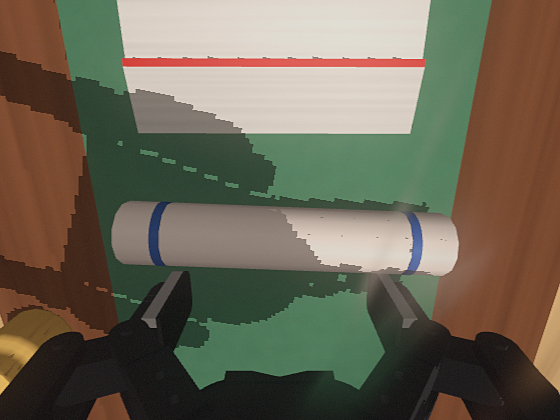

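The rod (115–455, ~240) rolls just ahead of the fingers, about 1.7° off square. The ramp edge is at row 133 and the lip at row 62, so I keep going.

>>> {"fn": "play_rows", "kwargs": {
  "rows": [
    [[0.004,0,0,0,0,0,0.085],[0.004,0,0,0,0,0,0.085],[0.004,0,0,0,0,0,0.085],[0.004,0,0,0,0,0,0.085],[0.004,0,0,0,0,0,0.085]]
  ]
}}

```text
time_s: 7.75
eef_pos: [0.5446, -0.0228, 0.0373]
ee_rot: [0.638, 0.77, 0.0, -0.0]
contact_force: [-0.1, -0.1, -0.9]
finger_gap: 0.0852
grip_force: 0.0
```

>>> {"fn": "play_rows", "kwargs": {
  "rows": [
    [[0.004,0,0,0,0,0,0.085],[0.004,0,0,0,0,0,0.085],[0.003,0,0,0,0,0,0.085],[0.003,0,0,0,0,0,0.085],[0.003,0,0,0,0,0,0.085]]
  ]
}}

```text
time_s: 8.38
eef_pos: [0.5415, -0.0062, 0.0373]
ee_rot: [0.638, 0.77, 0.0, 0.0]
contact_force: [-0.1, 0.2, 0.8]
finger_gap: 0.0849
grip_force: 0.0
```

>>> {"fn": "play_rows", "kwargs": {
  "rows": [
    [[0.003,0,0,0,0,0,0.085],[0.003,0,0,0,0,0,0.085],[0.003,0,0,0,0,0,0.085],[0.003,0,0,0,0,0,0.085],[0.003,0,0,0,0,0,0.085]]
  ]
}}

```text
time_s: 9.0
eef_pos: [0.5387, 0.0086, 0.0373]
ee_rot: [0.638, 0.77, 0.0, 0.0]
contact_force: [0.4, -1.9, 0.7]
finger_gap: 0.0854
grip_force: 0.4
```

Run:
```python
from h import *
s=dict(np.load('w3.npz'));w=cloud(s)
print('foot',bed(w[133,300]),'lip',bed(w[62,300]),w[62,300,2])
goal(50,-2,.037); rodloc('w4',32)
```

```text
foot [ 30.2 -12.8] lip [ 58.1 -11.9] 0.02476666968620149
bed now [10.9 -2.7] z 0.0373294132491654 shift [ 0.03914006 -0.00067525  0.00032852] turn [0.00801658 0.00116898 0.02739135] F bed -1.9701365728084301 -0.04103844160921006 0.6878867861806199 toolx.bx 0.9999998855167763 t 9.0 q6 -0.30016708017334687
rod ((28.153526306152344, -7.183128356933594), (140.8436279296875, 44.348236083984375), 89.94412994384766) 24062 z [0.03794336 0.05640946]
x of top by y [(-55, 34.2), (-30, 36.3), (0, 36.2), (30, 36.4), (55, 35.5)]
```

View pics/w4.png

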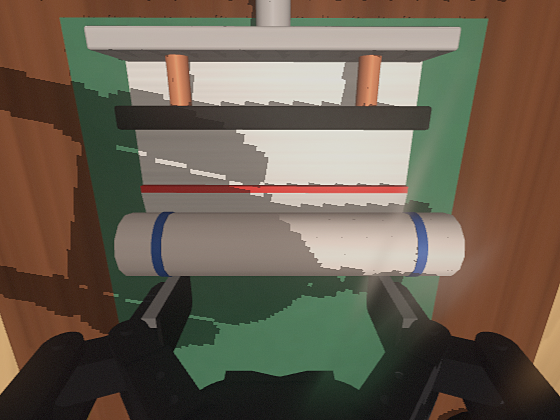

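The rod is on the ramp, square, with its front just before the red lip (row 188) and the pad at row 118.

>>> {"fn": "play_rows", "kwargs": {
  "rows": [
    [[0.003,0,0,0,0,0,0.085],[0.003,0,0,0,0,0,0.085],[0.003,0,0,0,0,0,0.085],[0.003,0,0,0,0,0,0.085],[0.002,0,0,0,0,0,0.085]]
  ]
}}

```text
time_s: 9.68
eef_pos: [0.5361, 0.0224, 0.0373]
ee_rot: [0.638, 0.77, 0.0, -0.0]
contact_force: [0.1, -1.5, 0.5]
finger_gap: 0.0851
grip_force: 0.4
```

>>> {"fn": "play_rows", "kwargs": {
  "rows": [
    [[0.002,0,0,0,0,0,0.085],[0.002,0,0,0,0,0,0.085],[0.002,0,0,0,0,0,0.085],[0.002,0,0,0,0,0,0.085],[0.002,0,0,0,0,0,0.085]]
  ]
}}

```text
time_s: 10.3
eef_pos: [0.5342, 0.0322, 0.0373]
ee_rot: [0.638, 0.77, 0.0, -0.0]
contact_force: [-0.1, -1.0, -0.1]
finger_gap: 0.085
grip_force: 0.0
```

>>> {"fn": "play_rows", "kwargs": {
  "rows": [
    [[0.002,0,0,0,0,0,0.085],[0.002,0,0,0,0,0,0.085],[0.001,0,0,0,0,0,0.085],[0.001,0,0,0,0,0,0.085],[0,0,0,0,0,0,0.085]]
  ]
}}

```text
time_s: 10.92
eef_pos: [0.5331, 0.0379, 0.0373]
ee_rot: [0.638, 0.77, 0.0, -0.0]
contact_force: [0.2, 0.4, 0.2]
finger_gap: 0.0847
grip_force: 0.0
```

Run:
```python
from h import *
goal(50,-2,.037); rodloc('w5',62)
```

```text
bed now [40.7 -2.6] z 0.037279233063954496 shift [ 0.0092621  -0.00061745  0.00027995] turn [ 8.53063154e-05 -4.43664292e-03  2.75344733e-02] F bed 0.32599806241913215 -0.3043653552768019 0.1876938054418236 toolx.bx 0.9999998815295635 t 10.925 q6 -0.2462096682989529
rod ((62.014976501464844, -7.318290710449219), (140.64683532714844, 51.974098205566406), 89.99596405029297) 25939 z [0.03957757 0.0562316 ]
x of top by y [(-55, 67.1), (-30, 68.6), (0, 68.7), (30, 68.8), (55, 68.1)]
```

View pics/w5.png

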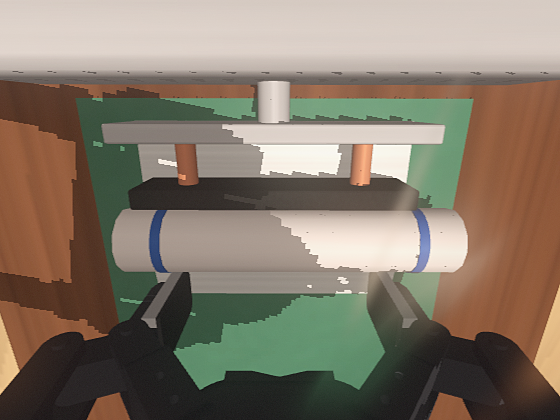

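The rod has dropped over the lip into the pocket and sits close to the pad, with no finger contact. Now a gentle press.

>>> {"fn": "play_rows", "kwargs": {
  "rows": [
    [[0.001,0,0,0,0,0,0.085],[0.001,0,0,0,0,0,0.085],[0.001,0,0,0,0,0,0.085],[0.001,0,0,0,0,0,0.085],[0.001,0,0,0,0,0,0.085]]
  ]
}}

```text
time_s: 11.6
eef_pos: [0.5322, 0.0429, 0.0373]
ee_rot: [0.638, 0.77, 0.0, -0.0]
contact_force: [-0.5, -0.0, -0.5]
finger_gap: 0.085
grip_force: 0.0
```

>>> {"fn": "play_rows", "kwargs": {
  "rows": [
    [[0.001,0,0,0,0,0,0.085],[0.0005,0,0,0,0,0,0.085],[0.0005,0,0,0,0,0,0.085],[0,0,0,0,0,0,0.085],[0,0,0,0,0,0,0.085]]
  ]
}}

```text
time_s: 12.22
eef_pos: [0.532, 0.0446, 0.0373]
ee_rot: [0.638, 0.77, -0.0, 0.0]
contact_force: [0.4, -2.4, 0.1]
finger_gap: 0.0847
grip_force: 1.2
```

Run:
```python
from h import *
goal(50,-2,.037)
```

```text
bed now [47.5 -2.7] z 0.03734652153916014 shift [ 0.00250339 -0.00070741  0.00034582] turn [0.01016053 0.01310843 0.02667709] F bed -2.4455977141176537 0.008352632504701165 0.14764714139676807 toolx.bx 0.9999998654355596 t 12.225 q6 -0.23335639357621826
```

>>> {"fn": "play_rows", "kwargs": {
  "rows": [
    [[0.0006,0,0,0,0,0,0.085],[0.0006,0,0,0,0,0,0.085],[0.0006,0,0,0,0,0,0.085],[0,0,0,0,0,0,0.085],[0,0,0,0,0,0,0.085]]
  ]
}}

```text
time_s: 12.85
eef_pos: [0.5317, 0.0461, 0.0373]
ee_rot: [0.638, 0.77, -0.0, 0.0]
contact_force: [-0.3, -5.9, 0.4]
finger_gap: 0.0851
grip_force: 2.5
```

>>> {"fn": "play_rows", "kwargs": {
  "rows": [
    [[0.0003,0,0,0,0,0,0.085],[0.0003,0,0,0,0,0,0.085],[0,0,0,0,0,0,0.085],[0,0,0,0,0,0,0.085],[0,0,0,0,0,0,0.085]]
  ]
}}

```text
time_s: 13.48
eef_pos: [0.5316, 0.0465, 0.0373]
ee_rot: [0.638, 0.77, -0.0, 0.0]
contact_force: [-0.0, -5.8, -0.8]
finger_gap: 0.085
grip_force: 2.9
```

>>> {"fn": "play_rows", "kwargs": {
  "rows": [
    [[0,0,0,0,0,0,0.085],[0,0,0,0,0,0,0.085],[0,0,0,0,0,0,0.085],[0,0,0,0,0,0,0.085],[0,0,0,0,0,0,0.085]]
  ]
}}

```text
time_s: 14.1
eef_pos: [0.5316, 0.0465, 0.0373]
ee_rot: [0.638, 0.77, -0.0, 0.0]
contact_force: [0.5, -6.3, -0.4]
finger_gap: 0.0849
grip_force: 2.9
```

>>> {"fn": "play_rows", "kwargs": {
  "rows": [
    [[0,0,0,0,0,0,0.085],[0,0,0,0,0,0,0.085],[0,0,0,0,0,0,0.085],[0,0,0,0,0,0,0.085],[0,0,0,0,0,0,0.085]]
  ]
}}

```text
time_s: 14.72
eef_pos: [0.5316, 0.0465, 0.0373]
ee_rot: [0.638, 0.77, -0.0, 0.0]
contact_force: [1.2, -5.6, 0.3]
finger_gap: 0.0849
grip_force: 2.9
```

Run:
```python
from h import *
goal(50,-2,.037); rodloc('w6',72)
```

```text
bed now [49.5 -2.7] z 0.037329789084099244 shift [ 0.00053988 -0.00069627  0.00032911] turn [0.00807135 0.06159199 0.04825595] F bed -5.695414300170116 -0.15053465001683713 0.3461688549168335 toolx.bx 0.999999067534271 t 14.725 q6 -0.2288219251180061
rod ((72.0076904296875, -7.4724884033203125), (51.96910095214844, 140.66073608398438), 0.0036725986283272505) 29778 z [0.03976501 0.05591977]
x of top by y [(-55, 73.3), (-30, 75.0), (0, 74.9), (30, 75.1), (55, 74.1)]
```

>>> {"fn": "play_rows", "kwargs": {
  "rows": [
    [[0.0003,0,0,0,0,0,0.085],[0.0002,0,0,0,0,0,0.085],[0,0,0,0,0,0,0.085],[0,0,0,0,0,0,0.085],[0,0,0,0,0,0,0.085]]
  ]
}}

```text
time_s: 15.4
eef_pos: [0.5315, 0.0468, 0.0373]
ee_rot: [0.638, 0.77, -0.0, 0.001]
contact_force: [0.8, -7.2, 0.5]
finger_gap: 0.0847
grip_force: 3.2
```

>>> {"fn": "play_rows", "kwargs": {
  "rows": [
    [[0,0,0,0,0,0,0.085],[0,0,0,0,0,0,0.085],[0,0,0,0,0,0,0.085],[0,0,0,0,0,0,0.085],[0,0,0,0,0,0,0.085]]
  ]
}}

```text
time_s: 16.02
eef_pos: [0.5315, 0.0468, 0.0374]
ee_rot: [0.638, 0.77, -0.0, 0.001]
contact_force: [0.2, -5.9, 1.4]
finger_gap: 0.0851
grip_force: 3.2
```

>>> {"fn": "play_rows", "kwargs": {
  "rows": [
    [[0,0,0,0,0,0,0.085],[0,0,0,0,0,0,0.085],[0,0,0,0,0,0,0.085],[0,0,0,0,0,0,0.085],[0,0,0,0,0,0,0.085]]
  ]
}}

```text
time_s: 16.65
eef_pos: [0.5315, 0.0468, 0.0374]
ee_rot: [0.638, 0.77, -0.0, 0.001]
contact_force: [-0.2, -5.5, 0.6]
finger_gap: 0.0852
grip_force: 3.2
```

>>> {"fn": "play_rows", "kwargs": {
  "rows": [
    [[-0.0005,0,0,0,0,0,0.085],[-0.0005,0,0,0,0,0,0.085],[-0.0005,0,0,0,0,0,0.085],[-0.0005,0,0,0,0,0,0.085],[-0.0005,0,0,0,0,0,0.085]]
  ]
}}

```text
time_s: 17.27
eef_pos: [0.5318, 0.0454, 0.0373]
ee_rot: [0.638, 0.77, 0.0, -0.0]
contact_force: [0.4, -3.5, 1.1]
finger_gap: 0.085
grip_force: 1.4
```

>>> {"fn": "play_rows", "kwargs": {
  "rows": [
    [[-0.0005,0,0,0,0,0,0.085],[-0.0005,0,0,0,0,0,0.085],[-0.0005,0,0,0,0,0,0.085],[-0.0005,0,0,0,0,0,0.085],[-0.0005,0,0,0,0,0,0.085]]
  ]
}}

```text
time_s: 17.9
eef_pos: [0.532, 0.043, 0.0372]
ee_rot: [0.638, 0.77, 0.0, -0.0]
contact_force: [0.1, -0.0, -0.4]
finger_gap: 0.0851
grip_force: 0.0
```

>>> {"fn": "play_rows", "kwargs": {
  "rows": [
    [[-0.001,0,0,0,0,0,0.085],[-0.001,0,0,0,0,0,0.085],[-0.002,0,0,0,0,0,0.085],[-0.005,0,0,0,0,0,0.085],[-0.01,0,0,0,0,0,0.085]]
  ]
}}

```text
time_s: 18.52
eef_pos: [0.5358, 0.0237, 0.0373]
ee_rot: [0.638, 0.77, 0.0, -0.0]
contact_force: [-0.4, 0.4, 0.3]
finger_gap: 0.0848
grip_force: 0.0
```

>>> {"fn": "play_rows", "kwargs": {
  "rows": [
    [[-0.01,0,0,0,0,0,0.085],[-0.01,0,0,0,0,0,0.085],[-0.005,0,0,0,0,0,0.085],[0,0,0,0,0,0,0.085],[0,0,0,0,0,0,0.085]]
  ]
}}

```text
time_s: 19.15
eef_pos: [0.5403, -0.0004, 0.0373]
ee_rot: [0.638, 0.77, 0.0, -0.0]
contact_force: [0.2, -0.1, -0.0]
finger_gap: 0.0851
grip_force: 0.0
```

Run:
```python
from h import *
goal(50,-2,.037); rodloc('w7',69)
```

```text
bed now [ 1.8 -2.5] z 0.0372661849411746 shift [ 0.04823605 -0.00052115  0.00028046] turn [-0.00805816 -0.0168629   0.02134335] F bed -0.10727686324800645 -0.17280507490272862 -0.04115967233028101 toolx.bx 0.9999998873074131 t 19.15 q6 -0.3166810264858424
rod ((76.17036437988281, -7.490974426269531), (140.54273986816406, 37.73637771606445), 89.92141723632812) 36710 z [0.04260707 0.05167114]
x of top by y [(-55, 71.5), (-30, 71.8), (0, 71.9), (30, 71.9), (55, 72.0)]
```

View pics/w7.png

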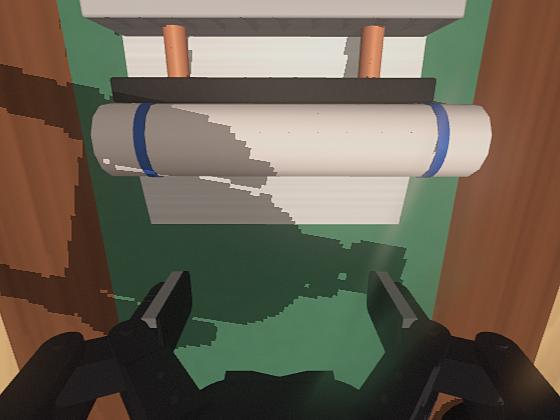

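The rod (92–490, ~140) lies square in the pocket against the pad. Its top is at 51 mm, as expected, and the fingers are clear. I'll let it settle, then hand in.

>>> {"fn": "play_rows", "kwargs": {
  "rows": [
    [[0,0,0,0,0,0,0.085],[0,0,0,0,0,0,0.085],[0,0,0,0,0,0,0.085],[0,0,0,0,0,0,0.085],[0,0,0,0,0,0,0.085]]
  ]
}}

```text
time_s: 19.82
eef_pos: [0.5404, -0.0005, 0.0373]
ee_rot: [0.638, 0.77, 0.0, -0.0]
contact_force: [-0.2, -0.1, -0.3]
finger_gap: 0.0851
grip_force: 0.0
```

Run:
```python
from h import *
rodloc('w8',69); print(job_done())
```

```text
rod ((76.26677703857422, -7.6851348876953125), (141.30191040039062, 37.60957336425781), 89.8009033203125) 36776 z [0.04263463 0.0516436 ]
x of top by y [(-55, 71.5), (-30, 71.7), (0, 71.7), (30, 71.8), (55, 71.9)]
the job is handed in; nothing more can be done
None
```

The job is handed in at about 20 s with no verdict returned: the rod was rolled over the lip into the pocket, pressed square against the pad at about 6–7 N for over a second, and left lying there at rest, with the fingers clear.

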